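# Hold the food-waste caddy open by its elbow lever

## Robot

A 6-joint arm with a two-finger parallel gripper is mounted at the origin on a cart in front of the work surface, level with it; the furniture and walls round the work are solid. World frame = base frame: x ahead of the robot, y to its left, z up, the work surface at z = 0. Lengths are in m, angles in rad, forces in N, time in s.
With the tool pointing down it reaches from about 0.375 to 0.9 m from the base axis. Payload 3.1 kg.
Tool frame: the origin (TCP) lies where the fingers leave the gripper's body, on its centre line; the fingertips stand 73 mm ahead of it and the grasp point (between the pads) lies 54 mm ahead of it; z points along the fingers, y is the line along which they close (so a half turn about z gives the same grasp; the last joint's range is limited). The gripper opens to 85 mm and grips with 20 to 120 N. Pads are 22 mm wide; open, the fingers measure 114 mm over their backs; the gripper's body (76 mm by 85 mm) begins 54 mm behind the grasp point. The pads swing forward as they close: fully open they stand 13 mm farther back than shut.
Start: joints at [0.938, 0.527, 1.433, -0, 1.181, -0.178], TCP at [0.275, 0.561, 0.304] pointing down, gripper open.
Joint ranges: [-3.08, 3.08], [-0.75, 2.2], [0.22, 2.44], [-1.43, 4.57], [0, 2.65], [-2.85, 2.85]. Speed limits (rad/s): [2.79, 2.79, 3.14, 3.14, 3.14, 3.14].

## Interface

Orientations are given as a unit quaternion [x, y, z, w].
In Python, from station import manip gives the robot as it stands.
- The arm moves only by the shell command python3 -m crank 'ROWS' [FORCE]. ROWS is JSON, a list of rows, each an object with "dp": the shift along the tool's x, y, z normalised to -1 to 1, where 1 is 50 cm, a list of three; "delta_rot": the turn, a rotation vector about the tool's x, y, z normalised to -1 to 1, where 1 is 2 pi rad, a list of three; "fingers": the opening, from -1 (shut) to 1 (fully open). A call has 1 to 12 rows; each row shifts and turns the commanded pose from where the row before left it, along the tool's axes as they then stand; what a row does not reach is not made up. A row lasts 1/12 s, in which the tool goes at most 41.7 mm and 7.16 degrees, less where a joint would pass 70% of its speed; a pose out of reach is approached as far as the arm can. A call with a number of a shift or a turn outside -1 to 1 is refused whole. A call with a gripper value outside its range is refused whole. The fingers move at their own pace and stop on an object; FORCE is the grip in N (left out, the last holds). Time passes only in rows, so rows that do not move let the fingers close. It gives the time, the measured TCP pose, the force, the opening and the grip force at its end, in the units of the state.
- manip.sense(): the state, without advancing time (a new reading comes with each control period).
- manip.snapshot(name): name is "side" or "top" or "wrist"; returns (picture, depth): 420x560x3 uint8, red, green, blue; 420x560 float32, m along the optical axis (not along the pixel's ray), 0 where there is no reading.
- manip.camera_model(name): a dict with "fx", "fy", "cx", "cy" (pixels), "origin" and "attitude" of the camera in the world. Camera axes: x right, y up, looking along -z (the intrinsics and any distortion apply to the point x, -y, -z); pixel columns grow to the right and rows downward; lengths in m; the calibration is good to about 2 mm. A picture is of the moment at which its call begins: read the wrist's pose just before it. camera_model takes no time and is no camera call; for the wrist camera it gives the pose at the moment of the call.
- manip.sign_off(): hands the job in; it is judged then, once.
The state is a dict: "t": time; "q": joint angles; "qd": joint speeds; "tau": joint torques, N m; "tcp_pos": TCP position; "tool_rot": TCP orientation; "force": force on the tool from outside, world axes, zero at the start; "ft_torque": the same for the moment, N m; "finger_gap": opening from 0.0 (shut) to 1.0 (fully open); "gripper_force": force on a finger pad.
Only numpy, scipy, OpenCV 4.12 (cv2) and the standard library are available. Lean on these libraries where they do the work, as an engineer would, in place of code of your own. Each camera call takes 0.05 s, during which the arm holds its last target. There are 200 camera calls.

## Task

Hold the food-waste caddy open for the cook, whose hands are full: with a fingertip push the upright tab of the slide bolt away from you, all the way home, so that the bolt no longer blocks the lever; then press the wide pad at the long end of the lever down as far as it goes, so that its short end swings the heavy lid up. Do not touch the lid itself, do not lift the lever out of its saddle, and leave everything else on the worktop where it is. The program finishes while still holding: keep the pad pressed fully down and the lid raised at the end.

Things in the scene. Friction and masses are not known exactly. Their poses are not given: they have to be found in the camera images.
- caddy: Food-waste caddy: fixed white steel box 150 (x) x 180 (y) x 142 mm high, its centre at y +186 mm; z up, its -x face looks to the robot. Origin: on the worktop beneath the crossing of lever and bolt. From its right (-y) face a steel shelf (top z 92 mm, x -34 to +58, y -19 to +96) carries bolt and lever; the lever points along -y. Slotted cheeks (x within 20 mm, y 65 to 91, top z 136) hold its pin.
- lever: Loose steel lever, only resting with its cross pin (8 mm) in two open-topped slots. Origin: pin centre, at caddy (0, 78, 124) mm when seated; 6 mm higher counts as lifted out. Bar 16 mm wide, 8 mm thick: the long arm to -y rises by 0.2 rad to the pad 145 mm from the pin; the short arm runs 55 mm to +y, its nose under the lid. With the bolt in, the pad gives only some 2 mm.
- lever_pad (a point): Centre of the upper face of the pad at the lever's long end: plate 30 mm (caddy x) x 36 mm (along the lever), at caddy (0, -54, 160) mm at rest, sloping up outward by 0.2 rad. Pressed fully down onto a rubber stop it is about 50 mm lower and slopes down by 0.16 rad; nothing is beneath it. Pressing takes about 8 to 17 N at the pad; the lid's weight pushes it up again when released.
- lid (a joint): Opening angle of the heavy steel lid (0.6 to 1 kg, no handle), rad: 0 shut, about 0.95 with the lever fully pressed (0.8 with the pad some 44 mm down). It only rests on the lever's nose and falls shut when the lever is let go.
- lid_edge (a point): Middle of the lid's free edge, on its upper face, at caddy (0, 280, 148) mm when shut. The lid is 156 (caddy x) x 168 x 6 mm, hinged at caddy y +108 mm, beside the lever's pin; its free edge swings up and over toward the lever's side, standing about 0.29 m above the worktop over y 200 mm when open.
- bolt_tab (a point): Centre of the front face (toward the caddy's -x) of the slide bolt's upright tab: dark steel plate 20 mm wide (caddy y), 38 mm high, 5 mm thick, top 134 mm above the worktop; at caddy (-42, 0, 115) mm with the bolt in. Pushed along the caddy's +x it takes the bolt's 14 mm wide block out from beneath the lever; the tab stops about 5 mm short of the lever's side.
- bolt (a joint): Travel of the slide bolt along the caddy's +x, m: 0 to 0.004 at the start (block under the lever), 0.024 home against its stop (lever free). It stays where it is left; friction about 2 N.
- mug: Cream mug, 83 mm wide (116 with handle), 94 mm high, standing mouth down right of the lever; loose, to be left alone. Origin: centre of the underside.
- pepper: Small spice jar, 41 mm wide, 105 mm high, standing; loose, to be left alone. Origin: centre of the underside.
- tin: Food tin, 75 mm wide, 110 mm high, standing; loose, to be left alone. Origin: centre of the underside.
- spoon: Teaspoon 130 x 27 x 11 mm lying on the worktop; to be left alone. Origin: centre of the underside.
- onion: Onion, 84 mm wide, 82 mm high, on the wooden chopping board; to be left alone. Origin: underside.
- lemon: Lemon, 78 x 55 x 56 mm, on the wooden chopping board; to be left alone. Origin: underside.

How it is judged:
By the outcome, as a careful person would: the job done as asked, in the order asked, and still so for the second after the job is handed in, while the arm keeps its last pose, push and grip.
It also fails if it takes over 38 s, if anything falls off the work surface, if the arm or the gripper's body presses on something with over 40 N, if the wrist force passes 120 N, or if a joint passes its speed limit or range.

## Working session

There is one attempt and no reset: what is moved stays moved. The work goes in short steps, Python scripts to look and compute and a shell command to move; the robot and the scene stay as the last step left them, time stands still between calls to the robot, and variables do not carry over. Pictures are saved under pics/ and viewed, at most 10 in all, crops included, and the job is handed in when it is done.

```bash
ls; mkdir -p pics
cat > h.py <<'E'
import numpy as np,cv2
from scipy.spatial.transform import Rotation as R
from station import manip
def snap(n,f):
    m=manip.camera_model(n); p,d=manip.snapshot(n); cv2.imwrite('pics/'+f+'.png',p[:,:,::-1]); np.savez('pics/'+f+'.npz',d=d,p=p,**{k:m[k] for k in('fx','fy','cx','cy','origin','attitude')}); print(m); return p,d
def cloud(f):
    z=np.load('pics/'+f+'.npz'); d=z['d']; v,u=np.mgrid[:d.shape[0],:d.shape[1]]
    c=np.stack([(u-z['cx'])/z['fx']*d,-(v-z['cy'])/z['fy']*d,-d],-1)
    a=z['attitude']; A=R.from_quat(a).as_matrix() if a.shape==(4,) else a
    return c@A.T+z['origin'],d
E
python3 - <<'E'
from h import *
for n in('top','side'): snap(n,n+'0')
print(manip.sense())
E
```

```text
pics
{'fx': 405.88272851592245, 'fy': 405.88272851592245, 'cx': 277.7548025623609, 'cy': 205.91814703636788, 'origin': array([ 0.3486436 , -0.0668186 ,  1.35621574]), 'attitude': array([ 0.02465765, -0.02197175, -0.70174646,  0.71166084])}
{'fx': 478.5642671539567, 'fy': 478.5642671539567, 'cx': 283.8776197713523, 'cy': 201.51352378707793, 'origin': array([-0.31661127,  1.23877501,  0.7386267 ]), 'attitude': array([-0.14833153,  0.53376658,  0.80622993, -0.20756756])}
{'t': 0.1, 'q': array([ 9.37514829e-01,  5.28397024e-01,  1.43379519e+00, -8.18518421e-06,
        1.18139846e+00, -1.78502587e-01]), 'qd': array([ 0.00029642, -0.00190206, -0.00030835, -0.00221445, -0.00044551,
       -0.00010808]), 'tau': array([-1.14941690e-04, -4.43302917e+01, -1.78585857e+01, -2.30340402e-04,
        3.90638597e-03,  2.48217276e-06]), 'tcp_pos': array([0.27420837, 0.56106582, 0.30301001]), 'tool_rot': array([ 2.25433320e-01,  9.74258087e-01, -9.19336590e-04, -3.90970983e-04]), 'force': array([0.2762874 , 0.24400008, 0.02807191]), 'ft_torque': array([-0.03863011, -0.03861429,  0.04980217]), 'gripper_force': 0.0, 'finger_gap': 0.998557704699841}
```

View pics/top0.png

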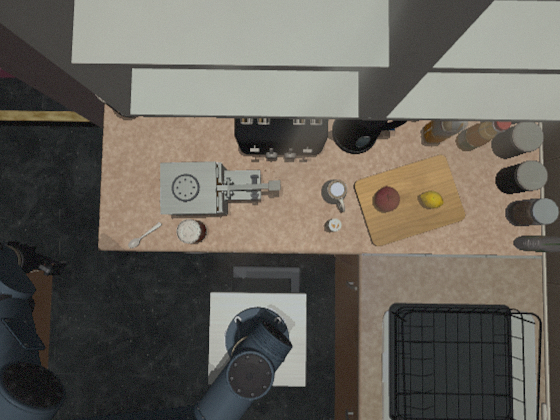

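View pics/side0.png

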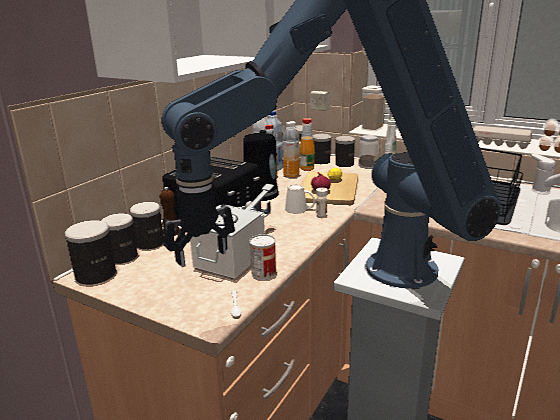

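The top view shows the caddy lid at about (190,187), the bolt shelf at (243,185) and the lever pad at (273,187). The mug is at (336,190), the tin at (191,232). Next I'll get positions from the depth.

Run:
```python
from h import *
P,d=cloud('top0')
np.set_printoptions(precision=3,suppress=True)
z=P[...,2]
print("table z",np.median(z[190:205,300:320]))
m=np.zeros(z.shape,bool); m[150:225,150:350]=1
def rect(mask,name):
    q=P[mask]; r=cv2.minAreaRect((q[:,:2]*1000).astype(np.float32)); print(name,mask.sum(),q.mean(0),r)
n,l,s,c=cv2.connectedComponentsWithStats((m&(z>.13)&(z<.17)).astype(np.uint8))
for i in range(1,n):
    if s[i,4]>8: print(s[i]); rect(l==i,i)
rect((z>.138)&(z<.155)&m&(np.mgrid[:420,:560][1]<225),'lid')
print((z[165:212:2,222:290:4]*1000).astype(int))
p=cv2.imread('pics/top0.png')[140:240,150:360]; cv2.imwrite('pics/topc.png',cv2.resize(p,None,fx=3.8,fy=3.8,interpolation=cv2.INTER_CUBIC))
```

```text
table z 0.0004975680842183028
[250 150   9   2  18]
1 18 [0.596 0.013 0.14 ] ((596.6009521484375, 12.738991737365723), (24.50263023376465, 3.5444254875183105), 89.0223159790039)
[303 150   9   2  18]
2 18 [ 0.598 -0.148  0.144] ((597.486328125, -147.59263610839844), (3.872004270553589, 24.531099319458008), 1.616236925125122)
[ 160  161   64   53 3121]
3 3121 [0.481 0.202 0.149] ((481.92279052734375, 199.35873413085938), (156.03475952148438, 188.14337158203125), 2.3437883853912354)
[229 180   3   3   9]
6 9 [0.503 0.084 0.137] ((502.7656555175781, 83.52214050292969), (6.634227752685547, 6.859749794006348), 87.81884002685547)
[228 180  52  10 321]
7 321 [ 0.489 -0.002  0.149] ((491.4944152832031, 12.67718505859375), (154.95208740234375, 27.657724380493164), 89.61113739013672)
[224 191   4   3   9]
12 9 [0.469 0.098 0.135] ((468.8714599609375, 97.10348510742188), (8.713300704956055, 6.0218024253845215), 84.05504608154297)
[251 198   6   2  12]
15 12 [0.451 0.012 0.134] ((450.7774963378906, 12.009581565856934), (3.312114953994751, 15.002723693847656), 0.23208580911159515)
lid 2996 [0.481
[... 1576 characters left out ...]
2   86   95   91   90   98   91    0   -1    0    0
     0    1   -2]
 [ 126   90    6    5    3    0   -1    5  131   -1    1    3   -6    5
     2    3   -2]
 [ 127   27    8    3   -3    2    1    4    1    0    2   -2    1   -1
    -4    1    3]
 [ 126   33   -2 1356    1    3    1    0    3   -2    0    2    1    0
     0   -1    0]
 [ 126   38    1    1   -3    1    0   -2    0    3    0    7    0    3
     4    1    0]
 [ 126   34    2    0    3   -3   -3    5    3   -1    0   -3    5    2
     0    1    1]
 [ 130   36   -1   -2    1    0    1   -3    1    3   -2    0    0   -1
     4    1    4]
 [ 138   34    2    2    4    1    2    1    0    0    1    1    1    0
     5   -1   -2]]
```

View pics/topc.png

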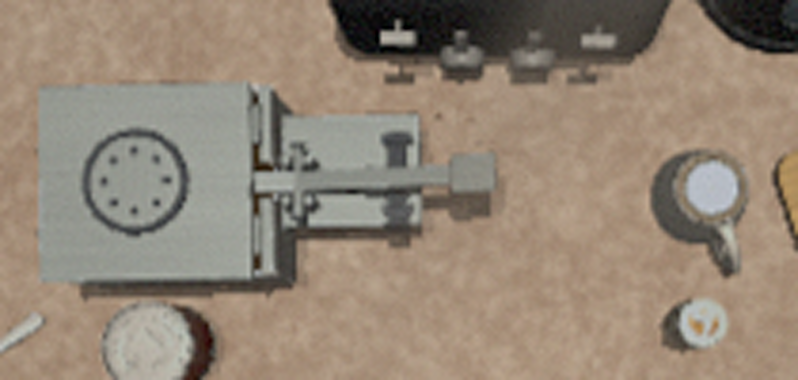

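Run:
```python
from h import *
np.set_printoptions(precision=4,suppress=True)
P,d=cloud('top0'); z=P[...,2]
V,U=np.mgrid[:420,:560]
pad=(z>.154)&(z<.172)&(V>170)&(V<200)&(U>262)&(U<285)
q=P[pad]; print('pad',q.mean(0),q.min(0),q.max(0))
bar=(z>.132)&(z<.154)&(V>178)&(V<194)&(U>232)&(U<268); b=P[bar]
f=np.polyfit(b[:,1],b[:,0],1); print('bar x=f(y)',f,np.degrees(np.arctan(f[0])))
lid=(z>.14)&(z<.157)&(U<220)&(V>155)&(V<218)&(U>155)
l=P[lid]; r=cv2.minAreaRect((l[:,:2]*1e3).astype(np.float32)); print(r)
# edges of lid
for v in range(165,212,8):
    us=U[lid&(V==v)]; print(v,P[v,us.min()],P[v,us.max()])
for u in range(165,220,10):
    vs=V[lid&(U==u)]; print(u,P[vs.min(),u],P[vs.max(),u])
tab=(z>.11)&(z<.14)&(V>194)&(V<203)&(U>245)&(U<262); print('tab',P[tab].mean(0),P[tab].min(0),P[tab].max(0))
print(P[tab])
```

```text
pad [ 0.4911 -0.0483  0.1609] [ 0.4771 -0.0647  0.154 ] [ 0.5049 -0.0228  0.1677]
bar x=f(y) [-0.0335  0.4889] -1.919742676954344
((481.8682861328125, 203.6826171875), (156.39463806152344, 179.08462524414062), 1.9191359281539917)
165 [0.5465 0.2937 0.1493] [0.5502 0.1176 0.1415]
173 [0.5227 0.2937 0.1465] [0.5261 0.1172 0.1401]
181 [0.4984 0.2926 0.1474] [0.5016 0.1164 0.1416]
189 [0.4741 0.291  0.15  ] [0.4762 0.1264 0.1511]
197 [0.4506 0.2922 0.1433] [0.4523 0.1166 0.1525]
205 [0.4264 0.2904 0.1466] [0.4291 0.1145 0.1428]
165 [0.5557 0.2787 0.1499] [0.4024 0.2733 0.1517]
175 [0.5558 0.2482 0.1517] [0.4031 0.2451 0.1454]
185 [0.5557 0.2175 0.1547] [0.4036 0.2155 0.1442]
195 [0.5571 0.1888 0.1488] [0.4068 0.1847 0.1489]
205 [0.5608 0.1591 0.1476] [0.4073 0.1553 0.1468]
215 [0.5613 0.1291 0.147 ] [0.4076 0.125  0.1491]
tab [0.4508 0.0113 0.1324] [0.4491 0.0025 0.115 ] [0.4525 0.0195 0.1376]
[[0.4521 0.0195 0.1351]
 [0.4519 0.0163 0.1376]
 [0.4524 0.0136 0.1331]
 [0.452  0.0103 0.1376]
 [0.4525 0.0076 0.133 ]
 [0.4525 0.0045 0.1334]
 [0.4491 0.0195 0.1349]
 [0.4495 0.0168 0.1304]
 [0.4494 0.0136 0.1318]
 [0.4495 0.0106 0.1318]
 [0.4491 0.0073 0.1363]
 [0.4496 0.0046 0.1307]
 [0.451  0.0025 0.115 ]]
```

```bash
python3 -m crank '[{"dp":[0,0,0],"delta_rot":[0,0,-0.0194],"fingers":-1},{"dp":[0,0,0],"delta_rot":[0,0,-0.0194],"fingers":-1},{"dp":[0,0,0],"delta_rot":[0,0,-0.0194],"fingers":-1},{"dp":[0,0,0],"delta_rot":[0,0,-0.0194],"fingers":-1},{"dp":[-0.0097,-0.0463,0],"delta_rot":[0,0,0],"fingers":-1},{"dp":[-0.0097,-0.0463,0],"delta_rot":[0,0,0],"fingers":-1},{"dp":[-0.0097,-0.0463,0],"delta_rot":[0,0,0],"fingers":-1},{"dp":[-0.0097,-0.0463,0],"delta_rot":[0,0,0],"fingers":-1}]' 30
cat >> h.py <<'E'
O=np.array([.489,.0125,0]); RC=R.from_euler('z',1.92,degrees=True)
def st():
    s=manip.sense(); r=R.from_quat(s['tool_rot']); np.set_printoptions(precision=4,suppress=True)
    print('t',s['t'],'q',s['q'],'\ncaddy tcp mm',RC.inv().apply(s['tcp_pos']-O)*1e3,'F caddy',RC.inv().apply(s['force']),'gap',s['finger_gap'])
    print('tool axes in caddy\n',(RC.inv()*r).as_matrix())
E
python3 -c "from h import *;st()"
```

```text
t: 0.77
tcp_pos: [0.2967, 0.4684, 0.3034]
tool_rot: [-0.017, 1.0, -0.0, -0.0]
force: [0.5, -0.7, 0.4]
finger_gap: 0.001
gripper_force: 0.0
t 0.7667 q [ 0.8047  0.4337  1.6111 -0.0001  1.098  -0.7995] 
caddy tcp mm [-176.9222  462.1142  303.3581] F caddy [ 0.4716 -0.7162  0.3839] gap 0.000597200615783899
tool axes in caddy
 [[-1.      0.0001 -0.0008]
 [ 0.0001  1.     -0.0009]
 [ 0.0008 -0.0009 -1.    ]]
```

```bash
python3 -m crank '[{"dp":[-0.0097,-0.0463,0],"delta_rot":[0,0,0],"fingers":-1},{"dp":[-0.0097,-0.0463,0],"delta_rot":[0,0,0],"fingers":-1},{"dp":[-0.0097,-0.0463,0],"delta_rot":[0,0,0],"fingers":-1},{"dp":[-0.0097,-0.0463,0],"delta_rot":[0,0,0],"fingers":-1},{"dp":[-0.0097,-0.0463,0],"delta_rot":[0,0,0],"fingers":-1},{"dp":[-0.0097,-0.0463,0],"delta_rot":[0,0,0],"fingers":-1},{"dp":[-0.0097,-0.0463,0],"delta_rot":[0,0,0],"fingers":-1},{"dp":[-0.0097,-0.0463,0],"delta_rot":[0,0,0],"fingers":-1},{"dp":[-0.0097,-0.0463,0],"delta_rot":[0,0,0],"fingers":-1},{"dp":[-0.0097,-0.0463,0],"delta_rot":[0,0,0],"fingers":-1}]'; python3 -m crank '[{"dp":[-0.0097,-0.0463,0],"delta_rot":[0,0,0],"fingers":-1},{"dp":[-0.0097,-0.0463,0],"delta_rot":[0,0,0],"fingers":-1},{"dp":[-0.0097,-0.0463,0],"delta_rot":[0,0,0],"fingers":-1},{"dp":[-0.0097,-0.0463,0],"delta_rot":[0,0,0],"fingers":-1},{"dp":[-0.0097,-0.0463,0],"delta_rot":[0,0,0],"fingers":-1},{"dp":[-0.0097,-0.0463,0],"delta_rot":[0,0,0],"fingers":-1},{"dp":[-0.0097,-0.0463,0],"delta_rot":[0,0,0],"fingers":-1},{"dp":[-0.0097,-0.0463,0],"delta_rot":[0,0,0],"fingers":-1},{"dp":[-0.0097,-0.0463,0],"delta_rot":[0,0,0],"fingers":-1},{"dp":[0,0,0],"delta_rot":[0,0,0],"fingers":-1}]'
python3 -c "
from h import *
st();snap('wrist','w1');st()"
```

```text
t: 1.6
tcp_pos: [0.3528, 0.2386, 0.3037]
tool_rot: [-0.017, 1.0, -0.0, -0.0]
force: [0.2, -0.3, 0.1]
finger_gap: -0.004
gripper_force: 0.0
t: 2.43
tcp_pos: [0.4051, 0.0299, 0.304]
tool_rot: [-0.015, 1.0, -0.001, 0.001]
force: [0.6, -0.1, 0.7]
finger_gap: 0.0
gripper_force: 0.0
t 2.4333 q [-0.2024  0.2319  1.9505 -0.0015  0.9568 -1.8013] 
caddy tcp mm [-83.2543  20.203  304.0159] F caddy [ 0.5784 -0.0814  0.7373] gap 0.00027553894982260986
tool axes in caddy
 [[-1.      0.0045  0.0019]
 [ 0.0045  1.     -0.0018]
 [-0.0019 -0.0018 -1.    ]]
{'fx': 355.05939446347355, 'fy': 355.05939446347355, 'cx': 283.7647321280281, 'cy': 207.52978691159754, 'origin': array([0.3282, 0.0277, 0.3735]), 'attitude': array([-0.1072, -0.1092,  0.7091,  0.6883])}
t 2.4833 q [-0.1997  0.2314  1.9519 -0.      0.9579 -1.7995] 
caddy tcp mm [-84.21    21.7785 303.857 ] F caddy [0.629  0.6845 0.0221] gap 0.0016110323896959154
tool axes in caddy
 [[-1.      0.0045  0.0004]
 [ 0.0045  1.     -0.0001]
 [-0.0004 -0.0001 -1.    ]]
```

View pics/w1.png

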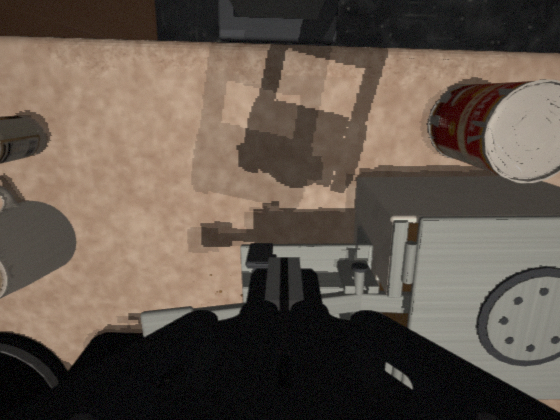

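The wrist view shows the bolt tab at about (260,255) just ahead of the fingertips at (285,270), and the lever to the left with its pad at about (150,320).

Run:
```python
from h import *
np.set_printoptions(precision=1,suppress=True)
P,d=cloud('w1'); C=RC.inv().apply((P-O).reshape(-1,3)).reshape(P.shape)*1e3
V,U=np.mgrid[:420,:560]
t=(C[...,2]>100)&(C[...,2]<140)&(U>235)&(U<285)&(V>235)&(V<275)&(C[...,0]<-25)
print('tab',t.sum()); 
for k in range(3): print(np.percentile(C[t][:,k],[1,10,50,90,99]))
x=t&(C[...,2]>128); print('top',C[x].min(0),C[x].max(0),U[t].min(),U[t].max(),V[t].min(),V[t].max())
b=(C[...,2]>125)&(C[...,2]<175)&(U<235)&(V>300)&(V<345)&(abs(C[...,0])<40)
print('lever',b.sum(),C[b].min(0),C[b].max(0))
for y in range(-75,0,8):
    s=b&(abs(C[...,1]-y)<4)
    if s.sum(): print(y,C[s].min(0),C[s].max(0))
f=(U>262)&(U<318)&(V>255)&(V<310)&(d>0); s=f&(C[...,2]>215)&(C[...,2]<260); print('finger',s.sum(),C[s].min(0) if s.any() else 0,C[s].max(0) if s.any() else 0)
```

```text
tab 537
[-42.5 -42.2 -41.7 -39.8 -38. ]
[-9.4 -7.5 -0.2  7.2 10. ]
[100.8 104.8 121.5 133.5 134.5]
top [-42.7  -9.5 128.2] [-37.8   7.2 135.2] 245 272 244 266
lever 1142 [-17.9 -80.2 139.6] [  1.5 -17.1 164.7]
-75 [-17.6 -79.  157.1] [  1.1 -71.  164.7]
-67 [-17.4 -71.  156. ] [ -3.7 -63.  163.1]
-59 [-17.9 -62.9 153.8] [ -7.5 -55.1 161.8]
-51 [-17.6 -55.  145.1] [ -9.8 -47.  160.2]
-43 [-17.8 -46.8 144.1] [ -9.3 -39.4 157.5]
-35 [-11.1 -39.  141.5] [ -7.4 -31.  149.8]
-27 [-11.5 -31.  139.6] [ -2.1 -23.  150. ]
-19 [-10.8 -23.  140.3] [ -2.6 -17.1 148.6]
finger 1538 [-95.2  11.3 233.6] [-89.1  33.5 260. ]
```

```bash
python3 -m crank '[{"dp":[0,-0.0073,0.039],"delta_rot":[0,0,0],"fingers":-1},{"dp":[0,-0.0073,0.039],"delta_rot":[0,0,0],"fingers":-1},{"dp":[0,-0.0073,0.039],"delta_rot":[0,0,0],"fingers":-1},{"dp":[0,-0.0073,0.039],"delta_rot":[0,0,0],"fingers":-1},{"dp":[0,-0.0073,0.039],"delta_rot":[0,0,0],"fingers":-1},{"dp":[0,-0.0073,0.039],"delta_rot":[0,0,0],"fingers":-1},{"dp":[0,0,0],"delta_rot":[0,0,0],"fingers":-1},{"dp":[0,0,0],"delta_rot":[0,0,0],"fingers":-1}]'; python3 -c "
from h import *
st();snap('wrist','w2')"
```

```text
t: 3.15
tcp_pos: [0.4033, 0.0119, 0.1863]
tool_rot: [-0.017, 1.0, 0.001, -0.002]
force: [0.5, -1.1, -0.5]
finger_gap: -0.001
gripper_force: 0.0
t 3.15 q [-0.2493  0.4672  2.0825  0.0004  0.5955 -1.8536] 
caddy tcp mm [-85.6803   2.2821 186.3486] F caddy [ 0.4223 -1.1648 -0.4581] gap -0.0007783418738891432
tool axes in caddy
 [[-1.      0.0003 -0.0034]
 [ 0.0003  1.      0.0012]
 [ 0.0034  0.0012 -1.    ]]
{'fx': 355.05939446347355, 'fy': 355.05939446347355, 'cx': 283.7647321280281, 'cy': 207.52978691159754, 'origin': array([0.3268, 0.0092, 0.2563]), 'attitude': array([-0.1042, -0.1086,  0.7106,  0.6873])}
```

View pics/w2.png

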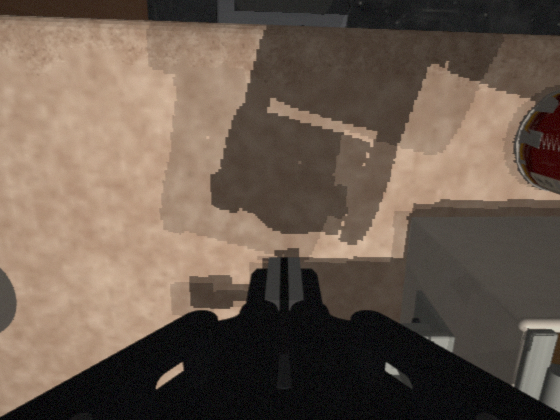

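The tab is hidden behind the fingers, as expected, and nothing else is near them. I'll push now.

```bash
python3 -m crank '[{"dp":[-0.016,-0.002,0],"delta_rot":[0,0,0],"fingers":-1},{"dp":[-0.016,-0.002,0],"delta_rot":[0,0,0],"fingers":-1},{"dp":[-0.016,0,0],"delta_rot":[0,0,0],"fingers":-1},{"dp":[-0.016,0,0],"delta_rot":[0,0,0],"fingers":-1},{"dp":[-0.008,0,0],"delta_rot":[0,0,0],"fingers":-1},{"dp":[-0.008,0,0],"delta_rot":[0,0,0],"fingers":-1}]'; python3 -c "
from h import *
st()"
python3 -m crank '[{"dp":[-0.008,0,0],"delta_rot":[0,0,0],"fingers":-1},{"dp":[-0.008,0,0],"delta_rot":[0,0,0],"fingers":-1},{"dp":[-0.008,0,0],"delta_rot":[0,0,0],"fingers":-1}]'; python3 -c "
from h import *
st()"
```

```text
t: 3.7
tcp_pos: [0.444, 0.0106, 0.1871]
tool_rot: [-0.017, 1.0, 0.0, -0.001]
force: [-2.8, -1.5, 1.5]
finger_gap: -0.001
gripper_force: 1.4
t 3.7 q [-0.2286  0.4982  1.9847 -0.0005  0.6606 -1.8323] 
caddy tcp mm [-45.013   -0.4316 187.0553] F caddy [-2.8929 -1.3692  1.4574] gap -0.0006519297744855641
tool axes in caddy
 [[-1.      0.0002 -0.0019]
 [ 0.0002  1.      0.0002]
 [ 0.0019  0.0002 -1.    ]]
t: 3.95
tcp_pos: [0.4561, 0.011, 0.1868]
tool_rot: [-0.016, 1.0, 0.0, -0.001]
force: [-2.4, 1.1, 1.2]
finger_gap: 0.002
gripper_force: 1.1
t 3.95 q [-0.2218  0.5087  1.9562  0.0005  0.6778 -1.8255] 
caddy tcp mm [-32.9624  -0.3951 186.7962] F caddy [-2.3534  1.1466  1.2394] gap 0.0016211581771351019
tool axes in caddy
 [[-1.      0.001  -0.001 ]
 [ 0.001   1.      0.0006]
 [ 0.001   0.0006 -1.    ]]
```

```bash
python3 -m crank '[{"dp":[-0.005,0,0],"delta_rot":[0,0,0],"fingers":-1},{"dp":[-0.005,0,0],"delta_rot":[0,0,0],"fingers":-1},{"dp":[0,0,0],"delta_rot":[0,0,0],"fingers":-1}]'; python3 -c "
from h import *
st()"
```

```text
t: 4.2
tcp_pos: [0.4579, 0.0113, 0.1864]
tool_rot: [-0.017, 1.0, 0.0, -0.005]
force: [-9.1, -2.0, 5.3]
finger_gap: 0.002
gripper_force: 4.4
t 4.2 q [-0.2195  0.5126  1.9475 -0.002   0.6909 -1.8226] 
caddy tcp mm [-31.1537  -0.1548 186.4441] F caddy [-9.2022 -1.6948  5.2834] gap 0.0017825138460926472
tool axes in caddy
 [[-1.     -0.0004 -0.0094]
 [-0.0004  1.      0.0011]
 [ 0.0094  0.0011 -1.    ]]
```

```bash
python3 -m crank '[{"dp":[-0.005,0,0],"delta_rot":[0,0,0],"fingers":-1},{"dp":[0,0,0],"delta_rot":[0,0,0],"fingers":-1}]'
python3 -m crank '[{"dp":[0.03,0,0],"delta_rot":[0,0,0],"fingers":-1},{"dp":[0.05,0,0],"delta_rot":[0,0,0],"fingers":-1},{"dp":[0.03,0,0],"delta_rot":[0,0,0],"fingers":-1},{"dp":[0,0,-0.05],"delta_rot":[0,0,0],"fingers":-1},{"dp":[0,0,-0.05],"delta_rot":[0,0,0],"fingers":-1},{"dp":[0,0,-0.05],"delta_rot":[0,0,0],"fingers":-1},{"dp":[0,0,0],"delta_rot":[0,0,0],"fingers":-1},{"dp":[0,0,0],"delta_rot":[0,0,0],"fingers":-1}]'
python3 - <<'E'
from h import *
st();snap('wrist','w3')
np.set_printoptions(precision=1,suppress=True)
P,d=cloud('w3'); C=RC.inv().apply((P-O).reshape(-1,3)).reshape(P.shape)*1e3
t=(C[...,2]>108)&(C[...,2]<138)&(C[...,0]<-10)&(C[...,0]>-50)&(abs(C[...,1])<14)
print(t.sum(),[np.percentile(C[t][:,k],[1,10,50,90,99]) for k in range(3)])
b=(C[...,2]>130)&(C[...,2]<175)&(abs(C[...,0])<30)&(C[...,1]<-15)&(C[...,1]>-95)
for y in range(-85,-15,6):
    s=b&(abs(C[...,1]-y)<3)
    if s.sum(): print(y,s.sum(),C[s].min(0),C[s].max(0))
E
```

```text
t: 4.37
tcp_pos: [0.4582, 0.0115, 0.1863]
tool_rot: [-0.017, 1.0, 0.001, -0.007]
force: [-12.4, -3.4, 8.7]
finger_gap: 0.003
gripper_force: 6.4
t: 5.03
tcp_pos: [0.4105, 0.0088, 0.2633]
tool_rot: [-0.016, 1.0, -0.001, 0.003]
force: [-0.1, -0.4, 0.5]
finger_gap: -0.002
gripper_force: 0.0
t 5.0333 q [-0.2524  0.3095  1.9943  0.0001  0.8312 -1.8559] 
caddy tcp mm [-78.5663  -1.0686 263.2689] F caddy [-0.1176 -0.4005  0.4649] gap -0.0019702785772760766
tool axes in caddy
 [[-1.      0.0009  0.0063]
 [ 0.0009  1.     -0.0017]
 [-0.0063 -0.0017 -1.    ]]
{'fx': 355.05939446347355, 'fy': 355.05939446347355, 'cx': 283.7647321280281, 'cy': 207.52978691159754, 'origin': array([0.3333, 0.0063, 0.3324]), 'attitude': array([-0.1085, -0.1109,  0.7101,  0.6868])}Traceback (most recent call last):
  File "<stdin>", line 6, in <module>
    return _quantile_unchecked(
        a, q, axis, out, overwrite_input, method, keepdims, weights)
    return _ureduce(a,
                    func=_quantile_ureduce_func,
    ...<5 lines>...
                    overwrite_input=overwrite_input,
                    method=method)
    r = func(a, **kwargs)
    result = _quantile(arr,
                       quantiles=q,
    ...<2 lines>...
                       out=out,
                       weights=wgt)
    slices_having_nans = np.isnan(arr[-1, ...])
                                  ~~~^^^^^^^^^
IndexError: index -1 is out of bounds for axis 0 with size 0
```

View pics/w3.png

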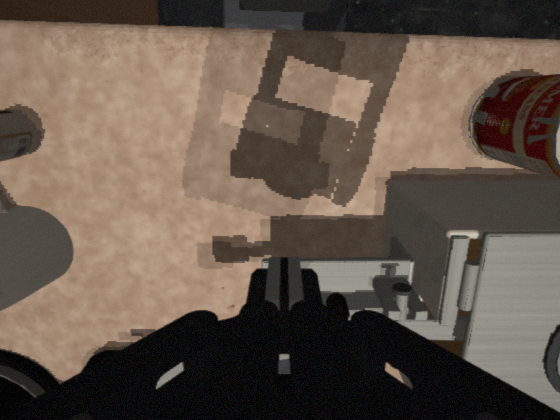

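The fingers hide the tab here. I'll move over the pad and check the tab from there.

```bash
python3 -m crank '[{"dp":[0,-0.028,0],"delta_rot":[0,0,0],"fingers":-1},{"dp":[0,-0.028,0],"delta_rot":[0,0,0],"fingers":-1},{"dp":[-0.025,-0.028,0],"delta_rot":[0,0,0],"fingers":-1},{"dp":[-0.025,-0.028,0],"delta_rot":[0,0,0],"fingers":-1},{"dp":[-0.025,0,0],"delta_rot":[0,0,0],"fingers":-1},{"dp":[-0.025,0,0],"delta_rot":[0,0,0],"fingers":-1},{"dp":[-0.025,0,0],"delta_rot":[0,0,0],"fingers":-1},{"dp":[-0.028,0,0],"delta_rot":[0,0,0],"fingers":-1},{"dp":[0,0,0],"delta_rot":[0,0,0],"fingers":-1},{"dp":[0,0,0],"delta_rot":[0,0,0],"fingers":-1}]'
python3 - <<'E'
from h import *
st();snap('wrist','w4')
np.set_printoptions(precision=1,suppress=True)
P,d=cloud('w4'); C=RC.inv().apply((P-O).reshape(-1,3)).reshape(P.shape)*1e3
t=(C[...,2]>108)&(C[...,2]<138)&(C[...,0]<-10)&(C[...,0]>-50)&(abs(C[...,1])<14)
print(t.sum(),[np.percentile(C[t][:,k],[1,10,50,90,99]) for k in range(3)] if t.any() else '')
b=(C[...,2]>130)&(C[...,2]<175)&(abs(C[...,0])<30)&(C[...,1]<-15)&(C[...,1]>-95)
for y in range(-85,-15,6):
    s=b&(abs(C[...,1]-y)<3)
    if s.sum(): print(y,s.sum(),C[s].min(0),C[s].max(0))
E
```

```text
t: 5.92
tcp_pos: [0.4868, -0.0442, 0.2605]
tool_rot: [-0.017, 1.0, 0.0, -0.001]
force: [-0.9, 0.7, 0.5]
finger_gap: 0.003
gripper_force: 0.0
t 5.9167 q [-0.3195  0.411   1.813  -0.0001  0.9202 -1.9234] 
caddy tcp mm [ -4.0698 -56.5529 260.4866] F caddy [-0.8586  0.7096  0.4642] gap 0.0031650131096167045
tool axes in caddy
 [[-1.      0.0004 -0.0024]
 [ 0.0004  1.      0.0008]
 [ 0.0024  0.0008 -1.    ]]
{'fx': 355.05939446347355, 'fy': 355.05939446347355, 'cx': 283.7647321280281, 'cy': 207.52978691159754, 'origin': array([ 0.4102, -0.0468,  0.3304]), 'attitude': array([-0.1046, -0.1088,  0.7106,  0.6872])}
625 [array([-21.2, -21. , -20.5, -17.7, -16.7]), array([-9.8, -9. , -1.1,  7.2,  9.5]), array([108.3, 112.6, 128.3, 133.7, 134.5])]
-79 409 [-10.4 -80.9 156.8] [ 18.7 -76.  163.6]
-73 423 [-11.2 -76.  156.7] [ 15.6 -70.  163.3]
-67 348 [-11.2 -70.  155.7] [  6.2 -64.2 162. ]
-61 242 [-11.6 -63.8 154.2] [  0.4 -58.  161. ]
-55 275 [-11.8 -58.  153.4] [  0.6 -52.1 159.9]
-49 308 [-11.9 -51.7 152.3] [  7.6 -46.1 159.3]
-43 304 [ -9.6 -45.8 143.6] [ 10.9 -40.1 156.7]
-37 319 [ -5.7 -40.  142. ] [ 10.8 -34.1 151.2]
-31 312 [ -5.9 -34.  141.3] [ 10.6 -28.  150.1]
-25 308 [ -6.2 -28.  139.1] [  9.9 -22.  149.3]
-19 306 [ -6.7 -22.  138.6] [  9.8 -16.  147.9]
```

View pics/w4.png

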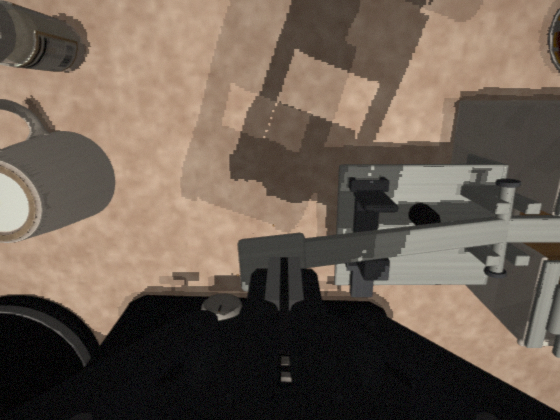

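Run:
```python
from h import *
np.set_printoptions(precision=1,suppress=True)
for f in('w1','w3','w4','top0'):
    P,d=cloud(f); C=RC.inv().apply((P-O).reshape(-1,3)).reshape(P.shape)*1e3
    s=(abs(C[...,2]-92)<4)&(C[...,0]>-45)&(C[...,0]<70)&(C[...,1]>-30)&(C[...,1]<60)
    q=C[s]; print(f,s.sum(),'shelf x,y 2/98%',np.percentile(q[:,0],[1,2,5,98,99]),np.percentile(q[:,1],[1,2,5]),'zmed',np.median(q[:,2]))
    for y in (-33,-25,-17,20,30,40,50):
        zc=124+(78-y)*.2
        s=(abs(C[...,1]-y)<4)&(abs(C[...,0])<16)&(abs(C[...,2]-zc-4)<4.5)
        if s.sum()>5: print('  bar',y,s.sum(),np.percentile(C[s][:,0],[2,50,98]))
```

```text
w1 1777 shelf x,y 2/98% [-36.7 -36.5 -36.3   9.9  13.5] [-18.3 -17.9 -17.2] zmed 91.66711174134572
  bar -33 48 [-11.  -10.   -5.5]
  bar -25 134 [-10.8  -7.6  -2.6]
  bar -17 102 [-10.7  -8.5  -3.6]
  bar 50 70 [-11.4  -9.1  -2.7]
w3 2275 shelf x,y 2/98% [-36.8 -36.6 -36.3   5.2   7.3] [-17.  -14.8  15.3] zmed 91.65543909715832
w4 6991 shelf x,y 2/98% [-36.4 -36.2 -35.1  53.4  54.2] [-18.4 -18.  -16.4] zmed 91.68393735802259
  bar -33 383 [-5.4  1.5  9.9]
  bar -25 374 [-5.7  1.4  9.4]
  bar -17 370 [-6.2  0.8  9.1]
  bar 20 345 [-7.8 -0.8  7.4]
  bar 30 336 [-8.3 -1.4  7.2]
  bar 40 326 [-8.8 -1.8  6.8]
  bar 50 317 [-9.1 -2.5  6.3]
top0 405 shelf x,y 2/98% [-32.8 -32.6 -30.1  55.8  56.1] [-17.2 -16.9 -14.6] zmed 92.33893923090396
  bar -33 15 [-7.9  0.1  6.5]
  bar -25 13 [-8.4 -2.2  6.9]
  bar -17 17 [-8.1  0.9  7.1]
  bar 20 15 [-6.8 -0.8  5.2]
  bar 30 10 [-6.5 -0.3  5.7]
  bar 40 13 [-8.7 -0.2  6.4]
  bar 50 17 [-8.4 -1.8  6.5]
```

The shelf hasn't shifted between views. The tab moved from −42 to −21 in that frame, so the bolt is about home. However, the lever has yawed by about 2.6°, so a knuckle probably brushed the pad's side and the 12 N may not all have been at the bolt stop. I'll push again with the tool tilted so that only the tip is forward.

```bash
python3 -m crank '[{"dp":[0.04,0,0],"delta_rot":[0,0,0],"fingers":-1},{"dp":[0.05,0,0],"delta_rot":[0,0,0],"fingers":-1},{"dp":[0.05,0,0],"delta_rot":[0,0,0],"fingers":-1},{"dp":[0.04,0.03,0],"delta_rot":[0,0,0],"fingers":-1},{"dp":[0,0.045,0],"delta_rot":[0,0,0],"fingers":-1},{"dp":[0,0.045,0],"delta_rot":[0,0,0],"fingers":-1},{"dp":[0,0,0],"delta_rot":[0,-0.0185,0],"fingers":-1},{"dp":[0,0,0],"delta_rot":[0,-0.0185,0],"fingers":-1},{"dp":[0,0,0],"delta_rot":[0,-0.0185,0],"fingers":-1},{"dp":[0,0,0],"delta_rot":[0,0,0],"fingers":-1}]'
python3 - <<'E'
from h import *
st()
s=manip.sense(); r=RC.inv()*R.from_quat(s['tool_rot']); p=RC.inv().apply(s['tcp_pos']-O)
print('tool dp to (-70,5,178)',r.inv().apply(np.array([-.070,.005,.178])-p)/.5, 'x unit',r.inv().apply([.01,0,0])/.5)
E
```

```text
t: 6.8
tcp_pos: [0.3901, 0.0144, 0.2606]
tool_rot: [-0.015, 0.985, 0.004, 0.17]
force: [-1.1, -0.3, -1.1]
finger_gap: 0.001
gripper_force: 0.0
t 6.8 q [-0.3238  0.2304  2.2222  0.322   0.3871 -2.2062] 
caddy tcp mm [-98.8141   5.2441 260.5535] F caddy [-1.0744 -0.2893 -1.066 ] gap 0.0008492950707261907
tool axes in caddy
 [[-0.9425  0.0016  0.3343]
 [ 0.0026  1.      0.0027]
 [-0.3343  0.0034 -0.9425]]
tool dp to (-70,5,178) [ 0.0009 -0.001   0.1749] x unit [-0.0188  0.      0.0067]
```

```bash
python3 -m crank '[{"dp":[0,0,0],"delta_rot":[0,0.011,0],"fingers":-1},{"dp":[0,0,0],"delta_rot":[0,0.011,0],"fingers":-1},{"dp":[0,0,0.03],"delta_rot":[0,0,0],"fingers":-1},{"dp":[0,0,0.03],"delta_rot":[0,0,0],"fingers":-1},{"dp":[0,0,0.03],"delta_rot":[0,0,0],"fingers":-1},{"dp":[0,0,0.03],"delta_rot":[0,0,0],"fingers":-1},{"dp":[0,0,0.02],"delta_rot":[0,0,0],"fingers":-1},{"dp":[0,0,0],"delta_rot":[0,0,0],"fingers":-1}]'
python3 - <<'E'
from h import *
st()
s=manip.sense(); r=RC.inv()*R.from_quat(s['tool_rot']); p=RC.inv().apply(s['tcp_pos']-O)
for x in(-.06,-.045): print('tool dp to',r.inv().apply(np.array([x,.005,.189])-p)/.5, 'x unit',r.inv().apply([.01,0,0])/.5)
E
```

```text
t: 7.47
tcp_pos: [0.4093, 0.0133, 0.1917]
tool_rot: [-0.016, 0.995, 0.003, 0.101]
force: [-1.1, 0.2, 0.3]
finger_gap: 0.004
gripper_force: 0.0
t 7.4667 q [-0.2778  0.4363  2.1771  0.1881  0.3423 -2.0523] 
caddy tcp mm [-79.6514   3.5015 191.7347] F caddy [-1.1109  0.2674  0.2573] gap 0.003576481497727284
tool axes in caddy
 [[-0.9798  0.001   0.2001]
 [ 0.0013  1.      0.0015]
 [-0.2001  0.0018 -0.9798]]
tool dp to [-0.0374  0.003   0.0132] x unit [-0.0196  0.      0.004 ]
tool dp to [-0.0668  0.0031  0.0192] x unit [-0.0196  0.      0.004 ]
```

Now advance slowly to the tab: 32 mm, then check.

```bash
python3 -m crank '[{"dp":[-0.0187,0.0015,0.0066],"delta_rot":[0,0,0],"fingers":-1},{"dp":[-0.0187,0.0015,0.0066],"delta_rot":[0,0,0],"fingers":-1},{"dp":[-0.01,0,0.002],"delta_rot":[0,0,0],"fingers":-1},{"dp":[-0.01,0,0.002],"delta_rot":[0,0,0],"fingers":-1},{"dp":[-0.005,0,0.001],"delta_rot":[0,0,0],"fingers":-1},{"dp":[0,0,0],"delta_rot":[0,0,0],"fingers":-1}]'; python3 -c "from h import *;st()"; python3 -m crank '[{"dp":[-0.005,0,0.001],"delta_rot":[0,0,0],"fingers":-1},{"dp":[-0.005,0,0.001],"delta_rot":[0,0,0],"fingers":-1},{"dp":[0,0,0],"delta_rot":[0,0,0],"fingers":-1}]'; python3 -c "from h import *;st()"
```

```text
t: 7.97
tcp_pos: [0.4424, 0.0161, 0.1913]
tool_rot: [-0.017, 0.994, 0.002, 0.104]
force: [0.4, 0.7, -0.4]
finger_gap: 0.004
gripper_force: 0.0
t 7.9667 q [-0.2474  0.4611  2.1011  0.1545  0.3836 -1.9893] 
caddy tcp mm [-46.4399   5.1161 191.2639] F caddy [ 0.4491  0.6832 -0.4372] gap 0.0038002283602154947
tool axes in caddy
 [[-0.9785 -0.0001  0.2064]
 [ 0.      1.      0.0004]
 [-0.2064  0.0004 -0.9785]]
t: 8.22
tcp_pos: [0.4438, 0.0169, 0.1904]
tool_rot: [-0.017, 0.995, 0.003, 0.1]
force: [-6.9, -2.1, 4.3]
finger_gap: 0.001
gripper_force: 3.4
t 8.2167 q [-0.2445  0.4647  2.0938  0.1483  0.3956 -1.9807] 
caddy tcp mm [-45.0522   5.8628 190.3934] F caddy [-6.9627 -1.9134  4.2854] gap 0.0009146914327019261
tool axes in caddy
 [[-0.9801 -0.0007  0.1983]
 [-0.0001  1.      0.0026]
 [-0.1983  0.0025 -0.9801]]
```

```bash
python3 -m crank '[{"dp":[-0.006,0,0.001],"delta_rot":[0,0,0],"fingers":-1},{"dp":[-0.004,0,0.001],"delta_rot":[0,0,0],"fingers":-1},{"dp":[0,0,0],"delta_rot":[0,0,0],"fingers":-1}]'; python3 -c "from h import *;st()"
python3 -m crank '[{"dp":[0.04,0,0],"delta_rot":[0,0,0],"fingers":-1},{"dp":[0.05,0,0],"delta_rot":[0,0,0],"fingers":-1},{"dp":[0.03,0,0],"delta_rot":[0,0,0],"fingers":-1},{"dp":[0,0,-0.05],"delta_rot":[0,0.016,0],"fingers":-1},{"dp":[0,0,-0.05],"delta_rot":[0,0.016,0],"fingers":-1},{"dp":[0,0,-0.05],"delta_rot":[0,0,0],"fingers":-1},{"dp":[0,-0.04,0],"delta_rot":[0,0,0],"fingers":-1},{"dp":[0,-0.04,0],"delta_rot":[0,0,0],"fingers":-1},{"dp":[0,-0.04,0],"delta_rot":[0,0,0],"fingers":-1},{"dp":[0,0,0],"delta_rot":[0,0,0],"fingers":-1},{"dp":[0,0,0],"delta_rot":[0,0,0],"fingers":-1}]'
python3 - <<'E'
from h import *
st();snap('wrist','w5')
np.set_printoptions(precision=1,suppress=True)
P,d=cloud('w5'); C=RC.inv().apply((P-O).reshape(-1,3)).reshape(P.shape)*1e3
t=(C[...,2]>108)&(C[...,2]<138)&(C[...,0]<-10)&(C[...,0]>-50)&(abs(C[...,1])<14)
print('tab',t.sum(),[np.percentile(C[t][:,k],[1,10,50,90,99]) for k in range(2)] if t.any() else '')
s=(abs(C[...,2]-92)<4)&(C[...,0]>-45)&(C[...,0]<70)&(C[...,1]>-30)&(C[...,1]<60)
print('shelf',np.percentile(C[s][:,0],[1,2,5]))
for y in (-60,-33,-25,-17,20,30,40,50):
        zc=124+(78-y)*.2
        s=(abs(C[...,1]-y)<4)&(abs(C[...,0])<20)&(abs(C[...,2]-zc-4)<6)
        if s.sum()>5: print('  bar',y,s.sum(),np.percentile(C[s][:,0],[2,50,98]))
E
```

```text
t: 8.47
tcp_pos: [0.4447, 0.0177, 0.1896]
tool_rot: [-0.017, 0.995, 0.004, 0.095]
force: [-15.2, -4.8, 8.2]
finger_gap: 0.003
gripper_force: 7.4
t 8.4667 q [-0.2415  0.468   2.0868  0.1418  0.4088 -1.9722] 
caddy tcp mm [-44.1066   6.716  189.5724] F caddy [-15.3095  -4.3178   8.1829] gap 0.0031772492434242656
tool axes in caddy
 [[-0.982  -0.0017  0.1889]
 [-0.0008  1.      0.0051]
 [-0.1889  0.0048 -0.982 ]]
t: 9.38
tcp_pos: [0.3885, -0.0452, 0.2442]
tool_rot: [-0.017, 1.0, 0.004, 0.02]
force: [0.1, 0.4, -0.4]
finger_gap: 0.003
gripper_force: 0.0
t 9.3833 q [-0.4182  0.3172  2.0763  0.0368  0.7164 -2.0498] 
caddy tcp mm [-102.42    -54.3482  244.2173] F caddy [ 0.0762  0.4052 -0.3572] gap 0.0028010546406851827
tool axes in caddy
 [[-0.9992 -0.0001  0.0393]
 [ 0.0002  1.      0.0078]
 [-0.0393  0.0078 -0.9992]]
{'fx': 355.05939446347355, 'fy': 355.05939446347355, 'cx': 283.7647321280281, 'cy': 207.52978691159754, 'origin': array([ 0.309 , -0.0485,  0.3108]), 'attitude': array([-0.1164, -0.126 ,  0.7079,  0.6851])}
tab 0 
shelf [-37.  -36.8 -36.5]
  bar 20 111 [-8.9 -7.1 -1.9]
  bar 30 12 [-2.6  0.5  2.6]
```

```bash
python3 -m crank '[{"dp":[0,-0.005,-0.03],"delta_rot":[0,0.0062,0],"fingers":-1},{"dp":[-0.04,0,0],"delta_rot":[0,0,0],"fingers":-1},{"dp":[-0.05,0,0],"delta_rot":[0,0,0],"fingers":-1},{"dp":[-0.05,0,0],"delta_rot":[0,0,0],"fingers":-1},{"dp":[-0.04,0,0],"delta_rot":[0,0,0],"fingers":-1},{"dp":[-0.028,0,0],"delta_rot":[0,0,0],"fingers":-1},{"dp":[0,0,0],"delta_rot":[0,0,0],"fingers":-1},{"dp":[0,0,0],"delta_rot":[0,0,0],"fingers":-1}]'
python3 - <<'E'
from h import *
st();snap('wrist','w6')
np.set_printoptions(precision=1,suppress=True)
P,d=cloud('w6'); C=RC.inv().apply((P-O).reshape(-1,3)).reshape(P.shape)*1e3
t=(C[...,2]>108)&(C[...,2]<138)&(C[...,0]<-10)&(C[...,0]>-50)&(abs(C[...,1])<14)
print('tab',t.sum(),[np.percentile(C[t][:,k],[1,10,50,90,99]) for k in range(2)] if t.any() else '')
s=(abs(C[...,2]-92)<4)&(C[...,0]>-45)&(C[...,0]<70)&(C[...,1]>-30)&(C[...,1]<60)
print('shelf',np.percentile(C[s][:,0],[1,2,5]))
for y in (-73,-60,-33,-25,-17,20,30,40,50):
        zc=124+(78-y)*.2
        s=(abs(C[...,1]-y)<4)&(abs(C[...,0])<20)&(abs(C[...,2]-zc-4)<6)
        if s.sum()>5: print('  bar',y,s.sum(),np.percentile(C[s][:,0],[2,50,98]))
E
```

```text
t: 10.1
tcp_pos: [0.4912, -0.0423, 0.2585]
tool_rot: [-0.019, 1.0, 0.004, -0.001]
force: [-0.8, -0.5, 0.1]
finger_gap: 0.004
gripper_force: 0.0
t 10.1 q [-0.3165  0.4193  1.8047  0.0091  0.9225 -1.9308] 
caddy tcp mm [  0.3816 -54.8874 258.5103] F caddy [-0.8107 -0.4447  0.1209] gap 0.004185139194335788
tool axes in caddy
 [[-1.     -0.0045 -0.0021]
 [-0.0045  1.      0.0085]
 [ 0.002   0.0085 -1.    ]]
{'fx': 355.05939446347355, 'fy': 355.05939446347355, 'cx': 283.7647321280281, 'cy': 207.52978691159754, 'origin': array([ 0.4146, -0.0459,  0.3283]), 'attitude': array([-0.1017, -0.1118,  0.7118,  0.6859])}
tab 619 [array([-21.2, -21. , -20.5, -17.6, -16.7]), array([-9.8, -8.9, -1.1,  7.1,  9.2])]
shelf [-36.3 -35.9 -34.7]
  bar -73 779 [-10.6   1.5  17.4]
  bar -60 490 [-11.   -3.9   7.3]
  bar -33 414 [-5.5  1.4  9.9]
  bar -25 400 [-5.9  1.   9.5]
  bar -17 393 [-6.2  0.4  9.1]
  bar 20 361 [-7.8 -1.1  7.3]
  bar 30 352 [-8.4 -1.7  6.9]
  bar 40 349 [-8.7 -2.3  6.5]
  bar 50 333 [-9.1 -2.4  6.1]
```

```bash
python3 -m crank '[{"dp":[-0.005,-0.01,0.02],"delta_rot":[0,0,0],"fingers":-1},{"dp":[0,0,0.02],"delta_rot":[0,0,0],"fingers":-1},{"dp":[0,0,0.008],"delta_rot":[0,0,0],"fingers":-1},{"dp":[0,0,0.008],"delta_rot":[0,0,0],"fingers":-1},{"dp":[0,0,0.008],"delta_rot":[0,0,0],"fingers":-1}]'; python3 -c "from h import *;st()"; python3 -m crank '[{"dp":[0,-0.001,0.008],"delta_rot":[0,0,0],"fingers":-1},{"dp":[0,-0.001,0.008],"delta_rot":[0,0,0],"fingers":-1},{"dp":[0,-0.001,0.008],"delta_rot":[0,0,0],"fingers":-1},{"dp":[0,-0.001,0.008],"delta_rot":[0,0,0],"fingers":-1}]'; python3 -c "from h import *;st()"
```

```text
t: 10.57
tcp_pos: [0.4942, -0.0489, 0.2276]
tool_rot: [-0.018, 1.0, 0.003, 0.0]
force: [-2.6, -2.1, 11.8]
finger_gap: -0.0
gripper_force: 5.7
t 10.5667 q [-0.3267  0.473   1.8261  0.0079  0.8445 -1.9394] 
caddy tcp mm [  3.1837 -61.5204 227.6418] F caddy [-2.7121 -2.0014 11.7613] gap -1.4869916925772705e-05
tool axes in caddy
 [[-1.     -0.0032  0.0002]
 [-0.0032  1.      0.0062]
 [-0.0002  0.0062 -1.    ]]
t: 10.9
tcp_pos: [0.4951, -0.0513, 0.2126]
tool_rot: [-0.018, 1.0, 0.002, 0.001]
force: [-2.4, -3.0, 12.1]
finger_gap: -0.001
gripper_force: 6.1
t 10.9 q [-0.3307  0.4993  1.8375  0.0076  0.8041 -1.9437] 
caddy tcp mm [  3.9185 -63.9476 212.5503] F caddy [-2.5023 -2.9665 12.1046] gap -0.0014688681212451794
tool axes in caddy
 [[-1.     -0.0034  0.0027]
 [-0.0034  1.      0.0049]
 [-0.0027  0.0049 -1.    ]]
```

```bash
python3 -m crank '[{"dp":[0.001,0,0.008],"delta_rot":[0,0,0],"fingers":-1},{"dp":[0.001,0,0.008],"delta_rot":[0,0,0],"fingers":-1},{"dp":[0,0,0.008],"delta_rot":[0,0,0],"fingers":-1},{"dp":[0,0,0.008],"delta_rot":[0,0,0],"fingers":-1},{"dp":[0,0,0.008],"delta_rot":[0,0,0],"fingers":-1}]'; python3 -c "from h import *;st()"; python3 -m crank '[{"dp":[0,0,0.006],"delta_rot":[0,0,0],"fingers":-1},{"dp":[0,0,0.006],"delta_rot":[0,0,0],"fingers":-1},{"dp":[0,0,0],"delta_rot":[0,0,0],"fingers":-1}]'; python3 -c "from h import *;st()"
```

```text
t: 11.32
tcp_pos: [0.4946, -0.0517, 0.1926]
tool_rot: [-0.019, 1.0, 0.002, 0.002]
force: [-1.4, -4.9, 10.8]
finger_gap: -0.003
gripper_force: 5.4
t 11.3167 q [-0.3315  0.5338  1.8543  0.0074  0.7512 -1.9448] 
caddy tcp mm [  3.4634 -64.321  192.5605] F caddy [-1.5345 -4.8164 10.777 ] gap -0.0026503672281771077
tool axes in caddy
 [[-1.     -0.0036  0.004 ]
 [-0.0036  1.      0.0039]
 [-0.004   0.0039 -1.    ]]
t: 11.57
tcp_pos: [0.4942, -0.0514, 0.1857]
tool_rot: [-0.018, 1.0, 0.002, 0.001]
force: [-0.7, -5.3, 6.0]
finger_gap: -0.005
gripper_force: 3.4
t 11.5667 q [-0.3314  0.5462  1.8592  0.0081  0.7355 -1.945 ] 
caddy tcp mm [  3.0858 -64.0404 185.6966] F caddy [-0.8625 -5.2546  5.9864] gap -0.004541388163273904
tool axes in caddy
 [[-1.     -0.0033  0.0026]
 [-0.0033  1.      0.0048]
 [-0.0026  0.0048 -1.    ]]
```

```bash
python3 -m crank '[{"dp":[0,0,0.006],"delta_rot":[0,0,0],"fingers":-1},{"dp":[0,0,0.006],"delta_rot":[0,0,0],"fingers":-1},{"dp":[0,0,0],"delta_rot":[0,0,0],"fingers":-1}]'; python3 -c "
from h import *;st();snap('side','s1')"
```

```text
t: 11.82
tcp_pos: [0.4944, -0.0511, 0.1804]
tool_rot: [-0.018, 1.0, 0.003, 0.002]
force: [-1.5, -3.1, 12.9]
finger_gap: -0.004
gripper_force: 6.6
t 11.8167 q [-0.331   0.5558  1.8626  0.0091  0.722  -1.9451] 
caddy tcp mm [  3.309  -63.7748 180.4422] F caddy [-1.6051 -3.0225 12.8763] gap -0.004201830830493309
tool axes in caddy
 [[-1.     -0.003   0.0033]
 [-0.003   1.      0.0052]
 [-0.0034  0.0052 -1.    ]]
{'fx': 478.5642671539567, 'fy': 478.5642671539567, 'cx': 283.8776197713523, 'cy': 201.51352378707793, 'origin': array([-0.3166,  1.2388,  0.7386]), 'attitude': array([-0.1483,  0.5338,  0.8062, -0.2076])}
```

View pics/s1.png

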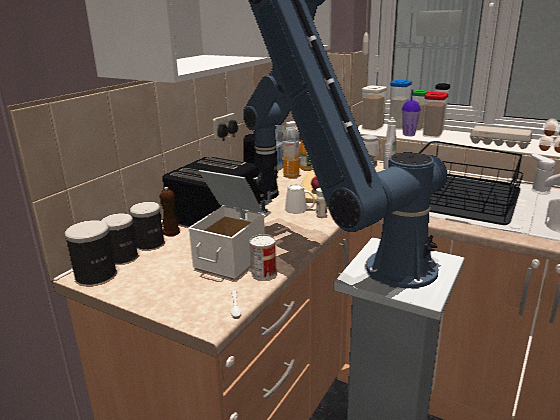

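The side view shows the lid standing open at about (230,190) and nothing else moved. The force is rising, so I'll press a little more onto the stop.

```bash
python3 -m crank '[{"dp":[0,0,0.005],"delta_rot":[0,0,0],"fingers":-1},{"dp":[0,0,0.003],"delta_rot":[0,0,0],"fingers":-1},{"dp":[0,0,0],"delta_rot":[0,0,0],"fingers":-1},{"dp":[0,0,0],"delta_rot":[0,0,0],"fingers":-1}]'
python3 - <<'E'
from h import *
st();snap('side','s2');snap('wrist','w7')
np.set_printoptions(precision=2,suppress=True)
P,d=cloud('s2'); C=RC.inv().apply((P-O).reshape(-1,3)).reshape(P.shape)*1e3
# lid underside/edge faces +y camera: points above 150 between y 100..230
s=(C[...,2]>155)&(C[...,2]<320)&(abs(C[...,0])<60)&(C[...,1]>105)&(C[...,1]<260)
f=np.polyfit(C[s][:,1],C[s][:,2],1); print(s.sum(),'lid slope',np.arctan(f[0]),C[s].max(0))
E
```

```text
t: 12.2
tcp_pos: [0.4944, -0.0509, 0.1775]
tool_rot: [-0.018, 1.0, 0.003, 0.002]
force: [-2.1, -1.8, 19.3]
finger_gap: -0.001
gripper_force: 9.6
t 12.2 q [-0.3307  0.561   1.8649  0.0096  0.7139 -1.9452] 
caddy tcp mm [  3.2775 -63.5182 177.4977] F caddy [-2.1861 -1.7015 19.2955] gap -0.0013008201308950657
tool axes in caddy
 [[-1.     -0.003   0.0039]
 [-0.003   1.      0.0052]
 [-0.0039  0.0052 -1.    ]]
{'fx': 478.5642671539567, 'fy': 478.5642671539567, 'cx': 283.8776197713523, 'cy': 201.51352378707793, 'origin': array([-0.3166,  1.2388,  0.7386]), 'attitude': array([-0.1483,  0.5338,  0.8062, -0.2076])}
{'fx': 355.05939446347355, 'fy': 355.05939446347355, 'cx': 283.7647321280281, 'cy': 207.52978691159754, 'origin': array([ 0.4174, -0.0541,  0.2469]), 'attitude': array([-0.105 , -0.1127,  0.7112,  0.6859])}
1232 lid slope 1.1301195048244512 [ 59.67 191.29 303.77]
```

View pics/w7.png

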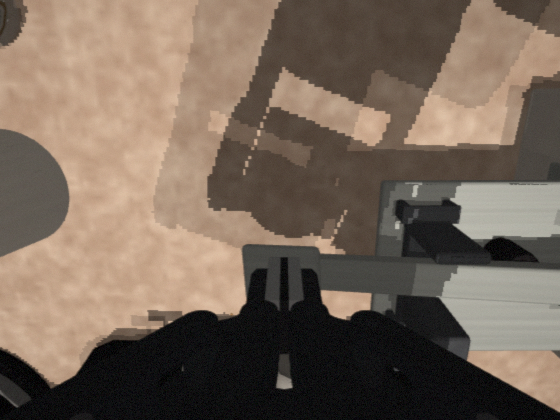

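The wrist view shows the pad under the fingertips at (283,255), the lever swung down and the bolt block clear of it. I'll check quickly that the pin is still seated and that it holds steady.

```bash
python3 -m crank '[{"dp":[0,0,0.003],"delta_rot":[0,0,0],"fingers":-1},{"dp":[0,0,0],"delta_rot":[0,0,0],"fingers":-1},{"dp":[0,0,0],"delta_rot":[0,0,0],"fingers":-1},{"dp":[0,0,0],"delta_rot":[0,0,0],"fingers":-1},{"dp":[0,0,0],"delta_rot":[0,0,0],"fingers":-1},{"dp":[0,0,0],"delta_rot":[0,0,0],"fingers":-1}]'
python3 - <<'E'
from h import *
st()
np.set_printoptions(precision=1,suppress=True)
P,d=cloud('w7'); C=RC.inv().apply((P-O).reshape(-1,3)).reshape(P.shape)*1e3
for y in range(-80,70,10):
    s=(abs(C[...,1]-y)<4)&(abs(C[...,0])<7)&(C[...,2]>98)&(C[...,2]<140)
    if s.sum()>5: print(y,s.sum(),np.percentile(C[s][:,2],[5,50,95]),np.median(C[s][:,0]))
P,d=cloud('s2'); C=RC.inv().apply((P-O).reshape(-1,3)).reshape(P.shape)*1e3
V,U=np.mgrid[:420,:560]
s=(U>215)&(U<250)&(V>182)&(V<200); q=C[s]; q=q[(abs(q[:,1]-160)<60)]
u,w,vt=np.linalg.svd(q-np.median(q,0),full_matrices=False); print('lid plane normal',vt[2],len(q),w)
E
```

```text
t: 12.8
tcp_pos: [0.4945, -0.0508, 0.1767]
tool_rot: [-0.018, 1.0, 0.003, 0.002]
force: [-4.0, -0.6, 24.8]
finger_gap: 0.001
gripper_force: 12.3
t 12.8 q [-0.3305  0.5624  1.8656  0.0098  0.7113 -1.9453] 
caddy tcp mm [  3.3285 -63.4374 176.7372] F caddy [-4.0424 -0.4804 24.8399] gap 0.0005487122696096469
tool axes in caddy
 [[-1.     -0.0031  0.0044]
 [-0.003   1.      0.0052]
 [-0.0044  0.0051 -1.    ]]
-80 411 [ 99.  100.6 132. ] -2.638178741238207
-70 485 [101.2 117.  134. ] -3.5308057874638816
-60 121 [103.4 105.9 135.8] -6.049106570919561
-50 633 [102.4 113.8 134.4] -3.475154211884059
-40 483 [ 99.5 103.5 104.7] 0.2556815617452085
-30 542 [100.5 105.5 107. ] -0.19438415477920443
-20 581 [102.9 107.7 109. ] -0.6641855365175721
-10 678 [100.3 109.7 111.2] -1.3997438106339444
0 737 [100.  111.9 113.4] -1.6973497828462922
10 629 [113.  114.3 115.5] -0.03759471056199502
20 689 [114.7 116.4 117.7] -0.7410815943138405
30 837 [101.9 118.4 119.8] -1.7426959812263971
40 709 [119.2 120.7 122. ] -0.35948462329606407
50 85 [121.  121.8 122.7] 3.1672234338679957
lid plane normal [-0.   0.9 -0.4] 572 [980.4 457.9  40.6]
```

```bash
python3 -c "
from station import manip
print(manip.sign_off())"
```

```text
the job is handed in; nothing more can be done
None
```

The bolt is pushed fully home and the arm is still holding the pad down on its stop at about 25 N with the lid raised. The pin is still seated, but during the first bolt push the gripper probably brushed the lever, turning it about 2.6°. The job was handed in at 12.8 s; no verdict came back.

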